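# Pack up the print block and paints

### The arm

A 7-joint arm with a two-finger parallel gripper is mounted at the origin on the work surface. World frame = base frame: x ahead of the robot, y to its left, z up, the work surface at z = 0. Lengths are in m, angles in rad, forces in N, time in s.
With the tool pointing down it reaches from about 0.425 to 0.875 m from the base axis. Payload 8.4 kg.
Tool frame: the origin (TCP) lies at the very end of the fingers, on their centre line; the grasp point (between the pads) lies 19 mm behind it; z points along the fingers, y is the line along which they close (so a half turn about z gives the same grasp; the last joint's range is limited). The gripper opens to 87 mm and grips with 3 to 60 N. Pads are 19 mm wide; open, the fingers measure 117 mm over their backs; the gripper's body (75 mm by 190 mm) begins 51 mm behind the grasp point.
Start: joints at [1.203, 0.333, 0.04, 1.465, -0.013, 1.343, -0.059], TCP at [0.173, -0.627, 0.223] pointing down, gripper open.
Joint ranges: [-2.58, 2.58], [-0.38, 2.09], [-1.3, 1.39], [0.25, 2.4], [-1.5, 4.64], [0.08, 2.09], [-2.65, 2.65]. Speed limits (rad/s): [2.22, 2.22, 2.79, 2.79, 3.14, 3.14, 3.14].

### API

Orientations are given as a unit quaternion [w, x, y, z].
In Python, from workcell import telemetry, cams, env gives the robot as it stands. The module is installed in compiled form; this text tells all that it offers.
- The arm moves only by the tool step_arm, never from a script. Its argument "steps" is text: rows parted by semicolons, each of 4 numbers parted by spaces: the shift along the tool's x, y, z in m, then the turn about the tool's z in rad. A call has 1 to 20 rows; each row is the pose to reach, as a shift and turn from the pose commanded when the call began, along the tool's axes at that moment; what a row does not reach only later rows make up. A row lasts 1/8 s, in which the tool goes at most 62.5 mm and 10.7 degrees, less where a joint would pass 70% of its speed; a pose out of reach is approached as far as the arm can. A call with a gripper value outside its range is refused whole. "fingers" is the finger opening in m, from 0 to 0.087, set as the call begins (left out, the last holds). The fingers move at their own pace and stop on an object; "newtons" is the grip in N (left out, the last holds). Time passes only in rows, so rows that repeat a pose let the fingers close. It gives the time, the measured TCP pose, the force, the opening and the grip force at its end, in the units of the state.
- telemetry.sense(): the state, without advancing time (a new reading comes with each control period).
- cams.read_camera(name): name is "scene" or "top" or "wrist"; returns a dict with "frame" (420x560x3 uint8, blue, green, red), "camera_matrix" (3x3 intrinsics, pixels), "dist_coeffs" ([k1, k2, p1, p2, k3] as OpenCV has them; the pictures are not rectified), "rvec" (rotation vector, rad) and "tvec" (3), from world to camera coordinates, as OpenCV has them; the wrist camera has in their place "mount" (4x4, takes a point from camera to tool coordinates, whose origin is the TCP and whose axes are the flange's). Camera axes: x right, y down, z forward; pixel columns grow to the right and rows downward; lengths in m; the calibration is good to about 2 mm. A picture is of the moment at which its call begins: read the wrist's pose just before it. There is no depth.
- env.sign_off(): hands the job in; it is judged then, once.
The state is a dict: "clock": time; "joint_pos": joint angles; "joint_vel": joint speeds; "tau": joint torques, N m; "ee_pos": TCP position; "tcp_rot": TCP orientation; "contact_force": force on the tool from outside, world axes, zero at the start; "moment": the same for the moment, N m; "grip_width": finger opening in m; "grasp_force": force on a finger pad.
Only numpy, scipy, OpenCV 4.12 (cv2) and the standard library are available. Lean on these libraries where they do the work, as an engineer would, in place of code of your own. Each camera call takes 0.05 s, during which the arm holds its last target. There are 200 camera calls.

### The job

Draw back the vise's sliding jaw, lift the finished red print block out, and pack it, together with every small enamel paint bottle on the table, into the compartment under the orange tray of the green craft box, swinging the tray up and over to get at it. When all is in, swing the tray back and set it down gently, without letting it drop, fully home over the box, and push the empty vise fully shut. Leave the other things on the table where they are.

Things in the scene. Friction and masses are not known exactly. Their poses are not given: they have to be found in the camera images.
- vise: blue bench vise, base 215 x 120 mm, fixed; origin on the table under the middle of the clamped block. Own x runs from the red handle to the fixed jaw, own y along the jaws. The block rests on its bed, 25 mm above the table; the fixed jaw (own x +28 to +58 mm, top 54 mm above the table) has no lip.
- jaw (a joint): the vise's sliding steel jaw, moving along the vise's own -x: about 0 = clamping the block, +0.045 = wide open, -0.046 = shut on nothing (end stop). Its top is 58 mm above the table; its lip reaches 8 mm over the block's red flange, so the block cannot be lifted until the jaw is drawn back. Friction about 4 N, stays where left.
- jaw_handle (a point): grip point on the sliding jaw's upright red plastic handle, a plate 14 mm thick (along vise x), 40 mm wide (along vise y), top 100 mm above the table; the point is 18 mm below its top, 82 mm above the table. It moves with the jaw; pulled along the vise's own -x it opens the jaw.
- block: the finished print block, held in the vise at the start: red flange 54 x 110 x 20 mm (own x, y, z) with a wooden grip bar 26 x 90 x 50 mm on top; 70 mm tall, 0.25 kg. Origin at the centre of its underside; z up. Flange and grip bar lie along its own y.
- craft_box: green open box, outer 262 x 172 x 85 mm (own x, y, z), walls and floor 6 mm, compartment 250 x 160 x 79 mm deep; fixed. Origin at the centre of its underside. The orange tray covers it at the start. Steel links run up to 10 mm outside its two short ends (own +x and -x).
- tray_arm (a joint): angle q of the links carrying the orange tray (258 x 172 x 35 mm, 0.35 kg, always level): 0 = down over the box, 2.27 = fully swung over to the box's +y side (end stop), underside 87 mm above the table at both ends, then near edge 64 mm beyond the box's +y wall. Let go below 1.13 (links upright) it falls shut, above it falls open; at both ends it stays.
- tray_handle (a point): grip point on the tray's black upright handle plate, 100 mm long (box x), 14 mm thick (box y), mid-tray; 14 mm below its top, 26 mm above the tray rim, 148 mm above the table when down. It moves on a 130 mm circle: in the box frame y = 117.8 - 130 cos(0.436 + q), z = 93.1 + 130 sin(0.436 + q) mm at link angle q.
- bottle_pink: pink enamel paint bottle with a tall black cap, standing on the table (may be absent: then None): round body 44 mm across, 34 mm tall to a sloping shoulder that ends at 40 mm; cap 24 mm across from 40 to 70 mm height; 0.1 kg. Origin at the centre of its underside, own z towards the cap.
- bottle_green: green enamel paint bottle with a tall black cap, standing on the table (may be absent: then None): round body 44 mm across, 34 mm tall to a sloping shoulder that ends at 40 mm; cap 24 mm across from 40 to 70 mm height; 0.1 kg. Origin at the centre of its underside, own z towards the cap.
- bottle_blue: blue enamel paint bottle with a tall black cap, standing on the table (may be absent: then None): round body 44 mm across, 34 mm tall to a sloping shoulder that ends at 40 mm; cap 24 mm across from 40 to 70 mm height; 0.1 kg. Origin at the centre of its underside, own z towards the cap.
- bottle_yellow: yellow enamel paint bottle with a tall black cap, standing on the table (may be absent: then None): round body 44 mm across, 34 mm tall to a sloping shoulder that ends at 40 mm; cap 24 mm across from 40 to 70 mm height; 0.1 kg. Origin at the centre of its underside, own z towards the cap.
- tape_roll: yellow ring-shaped tape roll, 90 mm across, 25 mm tall, bystander to leave alone; origin at the centre of its underside.
- varnish_tin: bare metal tin, 72 mm across, 75 mm tall, bystander to leave alone; origin at the centre of its underside.
- glue_bottle: white glue bottle with orange cap, 60 mm across, 130 mm tall, bystander to leave alone; origin at the centre of its underside.
- sanding_block: cork sanding block, 70 x 35 x 30 mm, bystander to leave alone; origin at the centre of its underside.
- spare_blank: bare wooden blank, 60 x 120 x 20 mm, bystander to leave alone; origin at the centre of its underside.
- brush_cup: steel cup with four brushes, 72 mm across, about 190 mm tall over all, bystander to leave alone; origin at the centre of its underside.

How it is judged:
By the outcome, as a careful person would: the job done as asked, in the order asked, and still so for the second after the job is handed in, with the robot touching nothing.
Of bottle_pink, bottle_green, bottle_blue, bottle_yellow only 2 to 4 are there at a start; the rules pass over those that are not, and their reading is None.
At some moment in a run one of bottle_pink, bottle_green, bottle_blue, bottle_yellow may be knocked a few centimetres aside while the robot is not near it.
It also fails if it takes over 210 s, if anything falls off the work surface, if the arm or the gripper's body presses on something with over 40 N, if the wrist force passes 120 N, or if a joint passes its speed limit or range.

## Working session

There is one attempt and no reset: what is moved stays moved. The work goes in short steps, Python scripts to look and compute and a tool call to move; the robot and the scene stay as the last step left them, time stands still between calls to the robot, and variables do not carry over. Pictures are saved under pics/ and viewed, at most 14 in all, crops included, and the job is handed in when it is done.

Besides the shell and the picture viewer there is one more tool, called after "Emit:" as a command line: name --argument value ..., lists and objects as JSON in quotes. step_arm: Moves the arm, as the interface text tells. Its arguments: {"type":"object","properties":{"steps":{"type":"string"},"fingers":{"type":"number"},"newtons":{"type":"number"}},"required":["steps"]}

```bash
mkdir -p pics; cat > h.py <<'E'
import numpy as np, cv2
from workcell import telemetry, cams, env
from scipy.spatial.transform import Rotation as R
def snap(name,fn=None):
    s=telemetry.sense(); c=cams.read_camera(name)
    if fn: cv2.imwrite('pics/'+fn,c['frame'])
    K=c['camera_matrix'];D=c['dist_coeffs']
    if 'mount' in c:
        q=s['tcp_rot'];T=np.eye(4);T[:3,:3]=R.from_quat([q[1],q[2],q[3],q[0]]).as_matrix();T[:3,3]=s['ee_pos']
        M=np.linalg.inv(T@np.array(c['mount']))
        rv=cv2.Rodrigues(M[:3,:3])[0];tv=M[:3,3]
    else: rv=np.array(c['rvec'],float);tv=np.array(c['tvec'],float)
    return dict(K=np.array(K),D=np.array(D),rv=rv.reshape(3),tv=tv.reshape(3),im=c['frame'])
def ray(c,uv):
    p=cv2.undistortPoints(np.array(uv,float).reshape(-1,1,2),c['K'],c['D']).reshape(-1,2)
    Rm=cv2.Rodrigues(c['rv'])[0]; d=np.c_[p,np.ones(len(p))]@Rm
    return -Rm.T@c['tv'],d
def onz(c,uv,z):
    o,d=ray(c,uv); return o+d*((z-o[2])/d[:,2])[:,None]
def tri(c1,u1,c2,u2):
    o1,d1=ray(c1,u1);o2,d2=ray(c2,u2);out=[]
    for a,b in zip(d1,d2):
        A=np.c_[a,-b];t=np.linalg.lstsq(A,o2-o1,rcond=None)[0]
        p,q=o1+a*t[0],o2+b*t[1];out.append(np.r_[(p+q)/2,np.linalg.norm(p-q)])
    return np.array(out)
def proj(c,P): return cv2.projectPoints(np.array(P,float).reshape(-1,3),c['rv'],c['tv'],c['K'],c['D'])[0].reshape(-1,2)
E
python3 - <<'E'
from h import *
print(telemetry.sense())
for n in('scene','top'):
    c=snap(n,n+'0.png'); print(n,-cv2.Rodrigues(c['rv'])[0].T@c['tv'],c['K'][0,0])
E
```

```text
{'clock': 0.0, 'joint_pos': array([ 1.20278586,  0.33389049,  0.03990355,  1.46624531, -0.01336832,
        1.34330535, -0.05852832]), 'joint_vel': array([ 1.06565631e-03, -7.87417707e-05, -1.62305715e-03,  1.37342464e-03,
        8.66882692e-04,  1.74017975e-05,  1.48898616e-03]), 'tau': array([-2.79537999e-04, -6.56361437e+01,  1.33507401e+00, -4.03807712e+01,
       -5.96260163e-02,  4.49667592e-02,  1.76838553e-04]), 'ee_pos': array([ 0.1724518 , -0.62623078,  0.2216856 ]), 'tcp_rot': array([-7.71089357e-04,  9.90985326e-01,  1.33968116e-01, -1.78664752e-04]), 'contact_force': array([ 0.22216501, -0.81007087,  0.23540402]), 'moment': array([ 0.02644865, -0.01379577, -0.01475686]), 'grasp_force': 0.0, 'grip_width': 0.08737191167758114}
scene [ 1.30389278 -0.1344887   0.63040636] 412.2948623560638
top [0.28143274 0.0097789  1.3326387 ] 458.10468839180123
```

View pics/scene0.png

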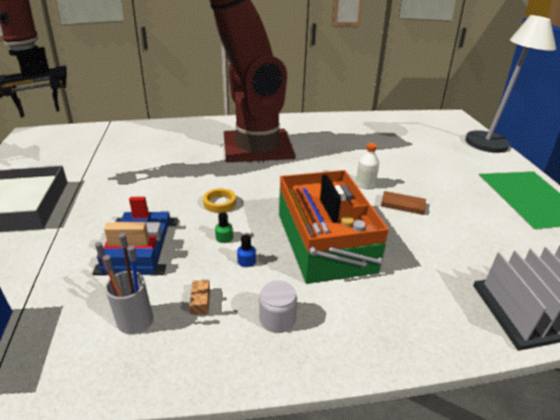

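View pics/top0.png

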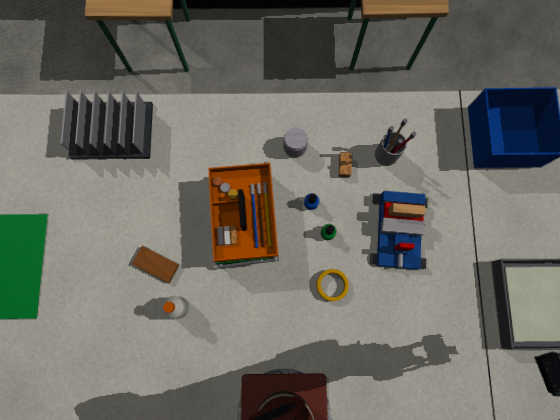

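```bash
python3 - <<'E'
import cv2,numpy as np
a=cv2.imread('pics/scene0.png');b=cv2.imread('pics/top0.png')
l=cv2.resize(a[165:285,270:400],None,fx=4,fy=4,interpolation=2)
r=cv2.resize(b[155:275,195:295],None,fx=2.6,fy=2.6,interpolation=2)
v=cv2.resize(b[180:280,365:440],None,fx=3.3,fy=3.3,interpolation=2)
H=600;im=np.zeros((H,800,3),np.uint8)
im[:480,:520]=l
im[:312,530:790]=r[:312,:260];im[312:600,530:777]=v[:288,:247]
cv2.imwrite('pics/z1.png',im)
E
```

```text
(no output)
```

View pics/z1.png

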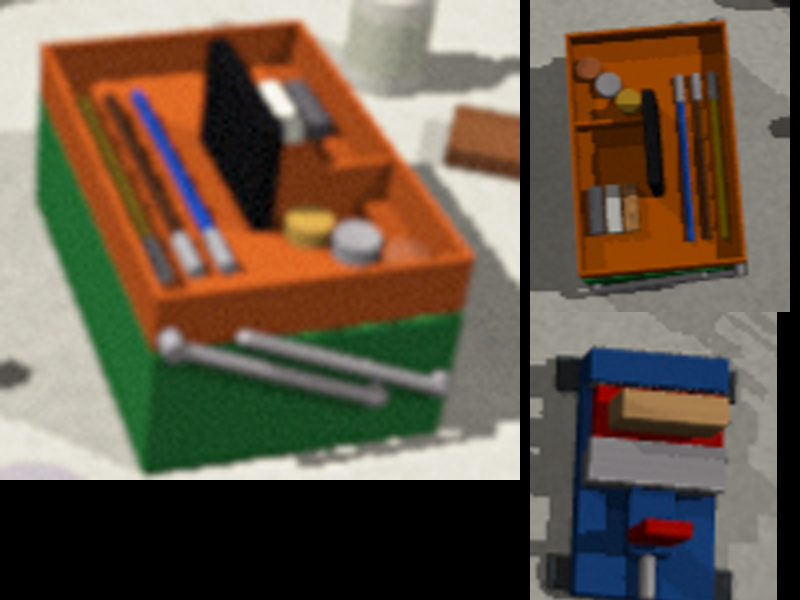

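```bash
python3 - <<'E'
from h import *
np.set_printoptions(precision=4,suppress=True)
t=snap('top');s=snap('scene')
A=(np.array([[566,36],[724,21],[747,262],[580,278]])-[530,0])/2.6+[195,155]
B=np.array([[473,262],[158,300],[40,44],[300,22]])/4+[270,165]
P=tri(t,A,s,B);print(P)
c=P[:,:2].mean(0);ax=P[0,:2]+P[1,:2]-P[2,:2]-P[3,:2];print('tray',c,np.arctan2(ax[1],ax[0]))
print('onz .122',onz(t,A,.122), onz(s,B,.122))
print('bottles top cap/body', tri(t,[[328,232],[312,201]],s,[[223,219],[247,243]]))
V=(np.array([[622,397],[735,405],[640,523],[690,523]])-[530,312])/3.3+[365,180]
print('vise top pts bar/handle',onz(t,V[:2],.095),onz(t,V[2:],.1))
print(t['im'].shape)
E
```

```text
[[0.67   0.2016 0.1163 0.0025]
 [0.684  0.0318 0.1189 0.0002]
 [0.4262 0.0106 0.1182 0.0025]
 [0.4119 0.1816 0.1159 0.0036]]
tray [0.548  0.1064] 0.07965298906353344
onz .122 [[0.6677 0.1995 0.122 ]
 [0.6829 0.0317 0.122 ]
 [0.4256 0.0094 0.122 ]
 [0.4108 0.179  0.122 ]] [[0.677  0.1993 0.122 ]
 [0.6878 0.0309 0.122 ]
 [0.4328 0.0108 0.122 ]
 [0.4224 0.1797 0.122 ]]
bottles top cap/body [[ 0.5001 -0.1334  0.0515  0.0038]
 [ 0.5919 -0.0872  0.048   0.003 ]]
vise top pts bar/handle [[ 0.5648 -0.3081  0.095 ]
 [ 0.5571 -0.4015  0.095 ]] [[ 0.4577 -0.3147  0.1   ]
 [ 0.4574 -0.3554  0.1   ]]
(420, 560, 3)
```

```bash
cat >> h.py <<'E'
np.set_printoptions(precision=4,suppress=True)
def yaw(s=None):
    q=(s or telemetry.sense())['tcp_rot'];m=R.from_quat([q[1],q[2],q[3],q[0]]).as_matrix();return np.arctan2(m[1,0],m[0,0]),m
def go(x,y,z,th=None):
    s=telemetry.sense();a,m=yaw(s);d=m.T@(np.array([x,y,z])-s['ee_pos'])
    t=0 if th is None else (-(th-a)+np.pi)%(2*np.pi)-np.pi
    print('shift %.4f %.4f %.4f turn %.3f rows %.1f'%(*d,t,max(np.linalg.norm(d)/.0625,abs(t)/.1867)))
E
python3 - <<'E'
from h import *
c=snap('wrist');print(cams.read_camera('wrist')['mount'],c['K'][0])
go(.47,-.34,.40,1.5)
E
```

```text
[[-0.0008 -0.9554 -0.2952  0.0823]
 [ 1.     -0.0009  0.0004 -0.0009]
 [-0.0007 -0.2952  0.9554 -0.1623]
 [ 0.      0.      0.      1.    ]] [336.3191   0.     277.0389]
shift 0.3628 -0.1974 -0.1777 turn -1.231 rows 7.2
```

Emit:
step_arm --steps "0.41 -0.16 -0.14 -1.23;0.41 -0.16 -0.14 -1.23;0.41 -0.16 -0.14 -1.23;0.41 -0.16 -0.14 -1.23;0.41 -0.16 -0.14 -1.23;0.41 -0.16 -0.14 -1.23;0.41 -0.16 -0.14 -1.23;0.41 -0.16 -0.14 -1.23;0.41 -0.16 -0.14 -1.23;0.41 -0.16 -0.14 -1.23;0.41 -0.16 -0.14 -1.23;0.41 -0.16 -0.14 -1.23"

```text
clock: 1.8
ee_pos: [0.5245, -0.3644, 0.3624]
tcp_rot: [-0.0, 0.733, 0.681, -0.0]
contact_force: [-0.2, 0.6, 0.3]
grip_width: 0.0871
grasp_force: 0.0
```

```bash
python3 - <<'E'
from h import *
import pickle
c=snap('wrist');pickle.dump(c,open('w1.pkl','wb'))
cv2.imwrite('pics/w1.png',cv2.resize(c['im'],(800,600),interpolation=2))
s=telemetry.sense();print(s['ee_pos'],yaw()[0],s['joint_pos'],s['joint_vel'])
E
```

```text
[ 0.5247 -0.3642  0.3625] 1.4973838465445721 [ 0.7835  0.3029 -0.3338  1.2351  0.0982  1.6194  0.3952] [-0.0049  0.0019 -0.0057 -0.0024 -0.0013  0.0006 -0.0003]
```

View pics/w1.png

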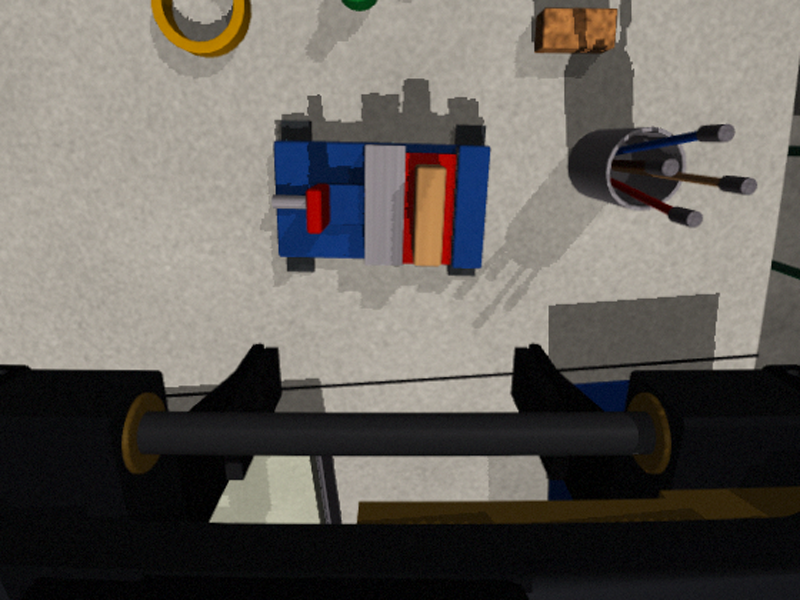

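Emit:
step_arm --steps "0.06 -0.06 0.08 -0.07;0.06 -0.06 0.08 -0.07;0.06 -0.06 0.08 -0.07;0.06 -0.06 0.08 -0.07;0.06 -0.06 0.08 -0.07;0.06 -0.06 0.08 -0.07"

```text
clock: 2.6
ee_pos: [0.4708, -0.3001, 0.2834]
tcp_rot: [0.001, 0.708, 0.706, 0.0]
contact_force: [-1.1, 0.8, -0.9]
grip_width: 0.0868
grasp_force: 0.0
```

```bash
python3 - <<'E'
from h import *
import pickle
c=snap('wrist');pickle.dump(c,open('w2.pkl','wb'))
cv2.imwrite('pics/w2.png',cv2.resize(c['im'],(800,600),interpolation=2))
s=telemetry.sense();print(s['ee_pos'],yaw()[0])
E
```

```text
[ 0.4706 -0.2999  0.2831] 1.5685480197881603
```

View pics/w2.png

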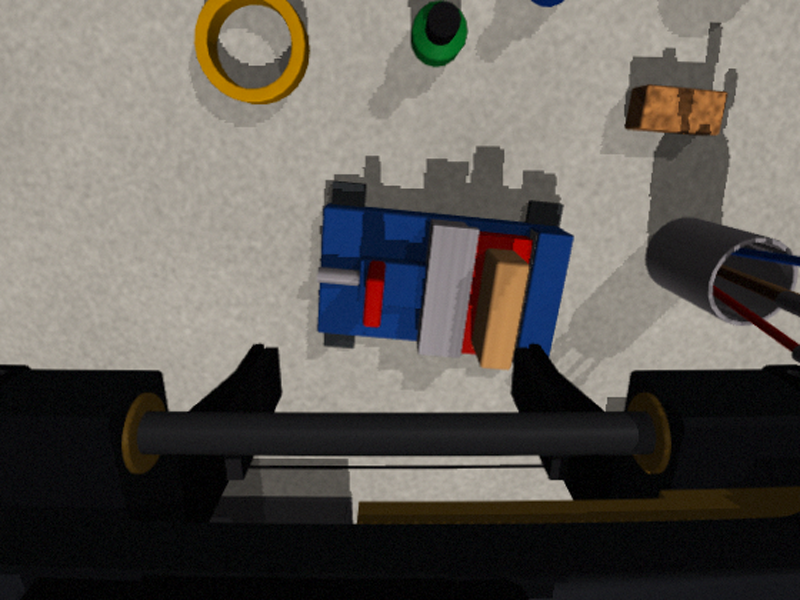

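```bash
python3 - <<'E'
from h import *
import pickle
a=pickle.load(open('w1.pkl','rb'));b=pickle.load(open('w2.pkl','rb'));k=.7
cv2.imwrite('pics/z2.png',np.hstack([cv2.resize(a['im'][120:200,180:250],(525,600),interpolation=2)[:, :390],cv2.resize(b['im'][140:270,215:300],(390,596),interpolation=2)[:600].repeat(1,0) if 0 else cv2.copyMakeBorder(cv2.resize(b['im'][140:270,215:300],(390,596),interpolation=2),0,4,0,0,0)]))
W1=np.array([[417,167],[446,167],[442,266],[415,265],[366,145],[405,146],[404,265],[364,263]])*k
W2=np.array([[490,250],[528,252],[510,368],[482,366],[433,223],[479,224],[462,356],[420,355]])*k
P=tri(a,W1,b,W2);print(P)
print('bar .095',onz(a,W1[:4],.095),onz(b,W2[:4],.095))
print('jaw .058',onz(a,W1[4:],.058),onz(b,W2[4:],.058))
print('cup brushes w1',onz(a,np.array([[633,129],[720,131],[745,186],[688,217],[575,165]])*k,.19))
E
```

```text
[[ 0.5508 -0.3059  0.0489  0.002 ]
 [ 0.5784 -0.306   0.0621  0.0053]
 [ 0.5664 -0.3971  0.0854  0.0001]
 [ 0.5413 -0.3924  0.0917  0.0009]
 [ 0.5029 -0.2825  0.0473  0.0002]
 [ 0.5411 -0.2852  0.0429  0.0032]
 [ 0.5309 -0.4019  0.0516  0.0004]
 [ 0.4922 -0.3926  0.0692  0.0004]]
bar .095 [[ 0.5482 -0.3042  0.095 ]
 [ 0.5734 -0.306   0.095 ]
 [ 0.5657 -0.3946  0.095 ]
 [ 0.5409 -0.3918  0.095 ]] [[ 0.5421 -0.295   0.095 ]
 [ 0.5708 -0.2966  0.095 ]
 [ 0.5638 -0.3924  0.095 ]
 [ 0.541  -0.3904  0.095 ]]
jaw .058 [[ 0.5035 -0.2826  0.058 ]
 [ 0.5397 -0.2862  0.058 ]
 [ 0.5308 -0.4004  0.058 ]
 [ 0.4911 -0.3954  0.058 ]] [[ 0.5021 -0.2807  0.058 ]
 [ 0.5395 -0.2816  0.058 ]
 [ 0.5301 -0.3988  0.058 ]
 [ 0.493  -0.3976  0.058 ]]
cup brushes w1 [[ 0.6906 -0.2844  0.19  ]
 [ 0.751  -0.2891  0.19  ]
 [ 0.7734 -0.3273  0.19  ]
 [ 0.7341 -0.3466  0.19  ]
 [ 0.6518 -0.3055  0.19  ]]
```

View pics/z2.png

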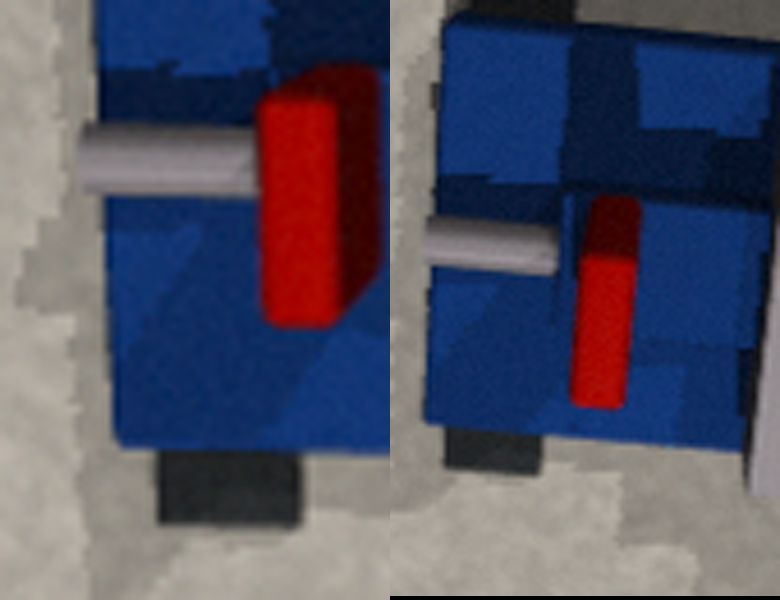

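```bash
python3 - <<'E'
from h import *
import pickle
a=pickle.load(open('w1.pkl','rb'));b=pickle.load(open('w2.pkl','rb'))
A=np.array([[258,95],[338,100],[338,325],[265,325]])/7.5+[180,120]
B=(np.array([[582,253],[638,258],[627,408],[570,403]])-[390,0])/4.588+[215,140]
P=tri(a,A,b,B);print(P,P.mean(0));p=onz(a,A,.1);q=onz(b,B,.1);print(p,q,p.mean(0),q.mean(0))
th=-.09+np.pi/2
go(.455,-.335,.15,th);
E
```

```text
[[ 0.4502 -0.3159  0.0984  0.0003]
 [ 0.4631 -0.3179  0.0961  0.0001]
 [ 0.4597 -0.355   0.0992  0.0011]
 [ 0.446  -0.3549  0.0952  0.0002]] [ 0.4547 -0.3359  0.0972  0.0004]
[[ 0.4506 -0.3157  0.1   ]
 [ 0.4638 -0.3176  0.1   ]
 [ 0.4593 -0.3551  0.1   ]
 [ 0.4469 -0.3542  0.1   ]] [[ 0.4501 -0.3156  0.1   ]
 [ 0.4632 -0.3168  0.1   ]
 [ 0.4601 -0.3543  0.1   ]
 [ 0.4465 -0.353   0.1   ]] [ 0.4551 -0.3356  0.1   ] [ 0.455  -0.3349  0.1   ]
shift -0.0351 -0.0156 0.1331 turn 0.088 rows 2.2
```

Emit:
step_arm --steps "-0.035 -0.016 0.12 0.088;-0.035 -0.016 0.12 0.088;-0.035 -0.016 0.12 0.088;-0.035 -0.016 0.12 0.088;-0.035 -0.016 0.12 0.088;-0.035 -0.016 0.12 0.088" --fingers 0.05 --newtons 25

```text
clock: 3.4
ee_pos: [0.455, -0.3343, 0.1645]
tcp_rot: [0.001, 0.738, 0.675, 0.0]
contact_force: [-0.4, -0.4, 0.6]
grip_width: 0.0509
grasp_force: 0.0
```

```bash
python3 - <<'E'
from h import *
print(yaw()[0]-np.pi/2);go(.455,-.335,.065,-.09+np.pi/2)
E
```

```text
-0.08924503497391534
shift -0.0005 -0.0002 0.0995 turn 0.001 rows 1.6
```

Emit:
step_arm --steps "0 0 0.035 0;0 0 0.06 0;0 0 0.08 0;0 0 0.098 0;0 0 0.098 0"

```text
clock: 4.03
ee_pos: [0.4534, -0.3339, 0.0638]
tcp_rot: [-0.001, 0.738, 0.675, -0.0]
contact_force: [-0.0, -0.9, -0.4]
grip_width: 0.0497
grasp_force: 0.0
```

Emit:
step_arm --steps "0 0 0 0;0 0 0 0;0 0 0 0;0 0 0 0;0 0 0 0" --fingers 0 --newtons 25

```text
clock: 4.65
ee_pos: [0.4538, -0.3344, 0.0648]
tcp_rot: [0.0, 0.738, 0.674, 0.0]
contact_force: [-0.0, 0.9, 1.9]
grip_width: 0.0142
grasp_force: 25.0
```

Emit:
step_arm --steps "0 -0.006 0 0;0 -0.012 0 0;0 -0.018 0 0;0 -0.024 0 0;0 -0.030 0 0;0 -0.036 0 0;0 -0.042 0 0;0 -0.043 0 0;0 -0.043 0 0"

```text
clock: 5.78
ee_pos: [0.4116, -0.3302, 0.0647]
tcp_rot: [0.001, 0.738, 0.675, 0.001]
contact_force: [7.8, 0.3, -1.2]
grip_width: 0.0138
grasp_force: 25.0
```

Drawn back about 42 mm. Release, rise, then go towards the tray handle.

Emit:
step_arm --steps "0 0 0 0;0 0 0 0;0 0 0 0;0 0 -0.04 0;0 0 -0.09 0;0 0 -0.15 0;0 0 -0.2 0;0 0 -0.2 0" --fingers 0.05

```text
clock: 6.78
ee_pos: [0.4123, -0.3316, 0.2688]
tcp_rot: [0.003, 0.738, 0.674, 0.0]
contact_force: [0.4, 0.4, -0.9]
grip_width: 0.0502
grasp_force: 0.0
```

```bash
python3 - <<'E'
from h import *
print(telemetry.sense()['joint_pos'])
go(.545,.10,.33,.08); go(.545,.10,.33,.08+np.pi)
E
```

```text
[ 0.9038  0.0794 -0.3291  1.6785  0.0272  1.3813  0.4804]
shift 0.4415 0.0936 -0.0625 turn 1.400 rows 7.5
shift 0.4415 0.0936 -0.0625 turn -1.741 rows 9.3
```

Emit:
step_arm --steps "0.44 0.09 -0.06 -1.74;0.44 0.09 -0.06 -1.74;0.44 0.09 -0.06 -1.74;0.44 0.09 -0.06 -1.74;0.44 0.09 -0.06 -1.74;0.44 0.09 -0.06 -1.74;0.44 0.09 -0.06 -1.74;0.44 0.09 -0.06 -1.74;0.44 0.09 -0.06 -1.74;0.44 0.09 -0.06 -1.74;0.44 0.09 -0.06 -1.74;0.44 0.09 -0.06 -1.74"

```text
clock: 8.28
ee_pos: [0.5399, 0.0994, 0.3239]
tcp_rot: [-0.0, -0.039, 0.999, -0.0]
contact_force: [0.2, -0.6, -0.2]
grip_width: 0.05
grasp_force: 0.0
```

```bash
python3 - <<'E'
from h import *
import pickle
c=snap('wrist');pickle.dump(c,open('w3.pkl','wb'))
cv2.imwrite('pics/w3.png',cv2.resize(c['im'],(800,600),interpolation=2))
s=telemetry.sense();print(s['ee_pos'],yaw()[0],s['joint_pos'])
E
```

```text
[0.54   0.0995 0.3241] -3.0637688811247425 [ 0.4566  0.1662 -0.8134  1.5139  0.1206  1.514   1.2918]
```

View pics/w3.png

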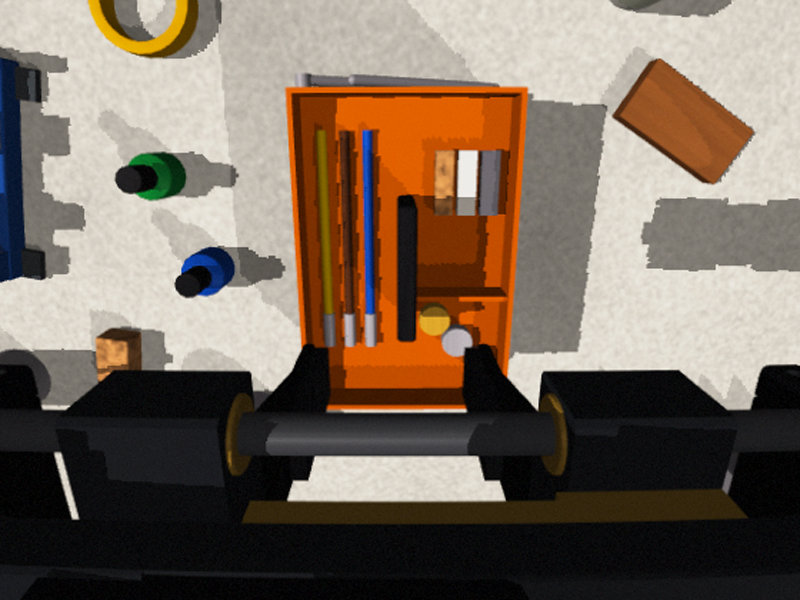

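```bash
python3 - <<'E'
from h import *
import pickle
a=pickle.load(open('w3.pkl','rb'));k=.7
p=onz(a,np.array([[399,197],[416,197],[415,340],[398,340]])*k,.162);print(p,p.mean(0))
print(onz(a,np.array([[287,88],[527,88]])*k,.122))
print('caps',onz(a,np.array([[130,179],[189,283]])*k,.07))
t=snap('top');s=snap('scene')
cv2.imwrite('pics/t1.png',t['im'])
# small blobs
for n,c in(('t',t),('s',s),('w',a)):
    h=cv2.cvtColor(c['im'],cv2.COLOR_BGR2HSV)
    for col,lo,hi in(('g',(55,120,30),(80,255,255)),('b',(108,170,60),(125,255,255))):
        m=cv2.inRange(h,lo,hi);N,L,S,C=cv2.connectedComponentsWithStats(m)
        print(n,col,[(S[i,4],C[i].round(1)) for i in range(1,N) if 30<S[i,4]<1500])
go(*p.mean(0)[:2],.2,None)
E
```

```text
[[0.4941 0.0988 0.162 ]
 [0.4932 0.1101 0.162 ]
 [0.5961 0.1186 0.162 ]
 [0.5971 0.1062 0.162 ]] [0.5451 0.1085 0.162 ]
[[0.4279 0.0142 0.122 ]
 [0.4147 0.1839 0.122 ]]
caps [[ 0.5054 -0.1316  0.07  ]
 [ 0.5953 -0.0844  0.07  ]]
t g [(np.int32(62), array([185.6,   9. ])), (np.int32(163), array([177.2,  44.6])), (np.int32(123), array([327.2, 232.8]))]
t b [(np.int32(268), array([404.4, 197.3])), (np.int32(91), array([311.2, 202.2])), (np.int32(256), array([400.3, 227.8])), (np.int32(109), array([400.8, 253.1])), (np.int32(104), array([415.5, 259.2])), (np.int32(115), array([384.8, 258.8])), (np.int32(33), array([401.6, 266.9]))]
s g [(np.int32(241), array([223.5, 232.9])), (np.int32(317), array([369.1, 250. ]))]
s b [(np.int32(118), array([515. ,  59.5])), (np.int32(49), array([313.5, 206.4])), (np.int32(643), array([146.2, 257.5])), (np.int32(265), array([246.2, 256.5])), (np.int32(269), array([116.7, 259. ])), (np.int32(34), array([101.6, 267.5])), (np.int32(275), array([  3.3, 313. ]))]
w g [(np.int32(751), array([113. , 122.1]))]
w b [(np.int32(573), array([  2.3, 127.6])), (np.int32(708), array([257.6, 154.2])), (np.int32(467), array([146.3, 189.7]))]
shift -0.0057 0.0085 0.1244 turn 0.000 rows 2.0
```

Emit:
step_arm --steps "-0.006 0.009 0.06 0;-0.006 0.009 0.12 0;-0.006 0.009 0.15 0;-0.006 0.009 0.175 0;-0.006 0.009 0.192 0;-0.006 0.009 0.192 0;-0.006 0.009 0.192 0"

```text
clock: 9.3
ee_pos: [0.546, 0.1094, 0.1336]
tcp_rot: [0.001, -0.04, 0.999, 0.0]
contact_force: [-0.3, -0.3, 0.6]
grip_width: 0.05
grasp_force: 0.0
```

Emit:
step_arm --steps "0 0 0 0;0 0 0 0;0 0 0 0;0 0 0 0;0 0 0 0" --fingers 0 --newtons 30

```text
clock: 9.93
ee_pos: [0.5456, 0.1075, 0.1326]
tcp_rot: [-0.0, -0.039, 0.999, -0.001]
contact_force: [-0.4, -5.9, 1.9]
grip_width: 0.014
grasp_force: 30.0
```

```bash
python3 - <<'E'
import numpy as np
def row(q): a=.436+q; return "0 %.4f %.4f 0"%((117.8-130*np.cos(a))/1e3,-(130*np.sin(a)-54.9)/1e3)
Q=np.linspace(0,2.27,33)[1:]
print(';'.join(map(row,Q[:16])));b=row(Q[15]).split();
print(';'.join("0 %.4f %.4f 0"%(float(r.split()[1])-float(b[1]),float(r.split()[2])-float(b[2])) for r in map(row,Q[16:])))
E
```

```text
0 0.0041 -0.0082 0;0 0.0089 -0.0161 0;0 0.0142 -0.0237 0;0 0.0200 -0.0308 0;0 0.0264 -0.0375 0;0 0.0331 -0.0438 0;0 0.0403 -0.0495 0;0 0.0479 -0.0547 0;0 0.0559 -0.0594 0;0 0.0641 -0.0635 0;0 0.0727 -0.0670 0;0 0.0814 -0.0699 0;0 0.0904 -0.0722 0;0 0.0994 -0.0738 0;0 0.1086 -0.0748 0;0 0.1178 -0.0751 0
0 0.0092 0.0003 0;0 0.0184 0.0013 0;0 0.0275 0.0029 0;0 0.0364 0.0052 0;0 0.0452 0.0081 0;0 0.0537 0.0116 0;0 0.0620 0.0157 0;0 0.0699 0.0204 0;0 0.0775 0.0256 0;0 0.0847 0.0314 0;0 0.0915 0.0376 0;0 0.0978 0.0443 0;0 0.1036 0.0515 0;0 0.1089 0.0590 0;0 0.1137 0.0669 0;0 0.1179 0.0751 0
```

Emit:
step_arm --steps "0 0.004 -0.008 0;0 0.009 -0.016 0;0 0.014 -0.024 0;0 0.020 -0.031 0;0 0.026 -0.038 0;0 0.033 -0.044 0;0 0.040 -0.050 0;0 0.048 -0.055 0;0 0.056 -0.059 0;0 0.064 -0.0635 0;0 0.073 -0.067 0;0 0.081 -0.070 0;0 0.090 -0.072 0;0 0.099 -0.074 0;0 0.109 -0.075 0;0 0.118 -0.075 0"

```text
clock: 11.92
ee_pos: [0.5361, 0.2279, 0.2077]
tcp_rot: [0.0, -0.04, 0.999, 0.0]
contact_force: [1.6, -0.9, 1.4]
grip_width: 0.0138
grasp_force: 30.0
```

Emit:
step_arm --steps "0 0.009 0 0;0 0.018 0.001 0;0 0.0275 0.003 0;0 0.036 0.005 0;0 0.045 0.008 0;0 0.054 0.012 0;0 0.062 0.016 0;0 0.070 0.020 0;0 0.0775 0.026 0;0 0.085 0.031 0;0 0.0915 0.038 0;0 0.098 0.044 0;0 0.1035 0.0515 0;0 0.109 0.059 0;0 0.114 0.067 0;0 0.1175 0.0735 0;0 0.118 0.075 0;0 0.118 0.075 0"

```text
clock: 14.18
ee_pos: [0.5271, 0.3425, 0.1327]
tcp_rot: [-0.0, -0.039, 0.999, -0.002]
contact_force: [0.5, -10.4, 2.3]
grip_width: 0.0136
grasp_force: 30.0
```

Emit:
step_arm --steps "0 0 0 0;0 0 0 0;0 0 0 0;0 0 -0.04 0;0 0 -0.1 0;0 0 -0.16 0;0 0 -0.2 0;0 0 -0.2 0" --fingers 0.045

```text
clock: 15.18
ee_pos: [0.5271, 0.3462, 0.3364]
tcp_rot: [0.002, -0.04, 0.999, 0.002]
contact_force: [-0.3, -0.6, -0.7]
grip_width: 0.045
grasp_force: 0.0
```

```bash
python3 - <<'E'
from h import *
go(.557,-.346,.22,-.09+np.pi/2)
E
```

```text
shift 0.0260 -0.6928 0.1138 turn 1.741 rows 11.2
```

Emit:
step_arm --steps "0.026 -0.693 0 1.74;0.026 -0.693 0 1.74;0.026 -0.693 0 1.74;0.026 -0.693 0 1.74;0.026 -0.693 0 1.74;0.026 -0.693 0 1.74;0.026 -0.693 0 1.74;0.026 -0.693 0 1.74;0.026 -0.693 0 1.74;0.026 -0.693 0 1.74;0.026 -0.693 0 1.74;0.026 -0.693 0 1.74;0.026 -0.693 0 1.74;0.026 -0.693 0.1 1.74;0.026 -0.693 0.13 1.74;0.026 -0.693 0.13 1.74;0.026 -0.693 0.13 1.74"

```text
clock: 17.3
ee_pos: [0.5568, -0.3477, 0.2048]
tcp_rot: [0.001, 0.738, 0.675, 0.0]
contact_force: [-0.3, 0.1, -0.1]
grip_width: 0.0448
grasp_force: 0.0
```

```bash
python3 - <<'E'
from h import *
import pickle
go(.557,-.346,.064,-.09+np.pi/2)
w=snap('wrist');pickle.dump(w,open('w4.pkl','wb'));t=snap('top','t2.png');s=snap('scene','s2.png')
im=np.zeros((600,800,3),np.uint8)
im[:315,:420]=cv2.resize(w['im'],(420,315))
im[:,425:800]=cv2.resize(s['im'][160:320,90:190],(375,600),interpolation=2)
im[320:600,:420]=cv2.resize(t['im'][180:280,300:450],(420,280),interpolation=2)
cv2.imwrite('pics/w4.png',im)
E
```

```text
shift 0.0017 -0.0002 0.1408 turn 0.001 rows 2.3
```

View pics/w4.png

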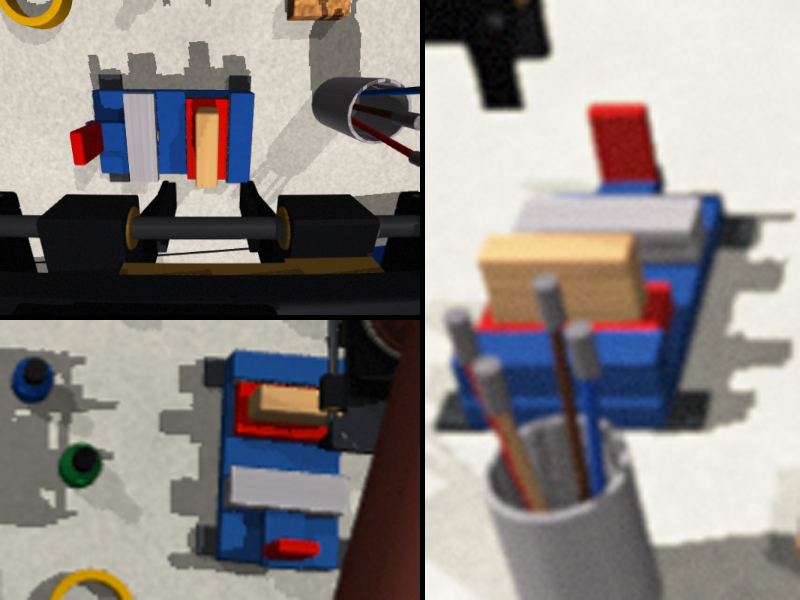

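```bash
python3 - <<'E'
from h import *
import pickle
w=pickle.load(open('w4.pkl','rb'));w1=pickle.load(open('w1.pkl','rb'))
p=onz(w,np.array([[196,108],[218,108],[216,187],[196,187]])/.75,.095);print(p,p.mean(0))
print(tri(w,np.array([[196,108],[218,108],[216,187],[196,187]])/.75,w1,np.array([[417,167],[446,167],[442,266],[415,265]])*.7))
E
```

```text
[[ 0.5492 -0.2986  0.095 ]
 [ 0.5727 -0.3007  0.095 ]
 [ 0.5632 -0.3928  0.095 ]
 [ 0.5397 -0.3907  0.095 ]] [ 0.5562 -0.3457  0.095 ]
[[ 0.5484 -0.3045  0.0594  0.0039]
 [ 0.5754 -0.3067  0.0594  0.004 ]
 [ 0.5645 -0.3946  0.0927  0.0029]
 [ 0.5403 -0.3917  0.0937  0.0016]]
```

Emit:
step_arm --steps "0.001 -0.001 0.05 0;0.001 -0.001 0.09 0;0.001 -0.001 0.115 0;0.001 -0.001 0.13 0;0.001 -0.001 0.141 0;0.001 -0.001 0.141 0"

```text
clock: 18.2
ee_pos: [0.5549, -0.3475, 0.0618]
tcp_rot: [0.0, 0.738, 0.675, 0.0]
contact_force: [0.2, 1.0, -0.6]
grip_width: 0.0449
grasp_force: 0.0
```

Emit:
step_arm --steps "0 0 0 0;0 0 0 0;0 0 0 0;0 0 0 0;0 0 0 0" --fingers 0 --newtons 35

```text
clock: 18.82
ee_pos: [0.5551, -0.3476, 0.0622]
tcp_rot: [0.0, 0.738, 0.675, 0.0]
contact_force: [-0.4, 0.1, 5.7]
grip_width: 0.0257
grasp_force: 35.0
```

Emit:
step_arm --steps "0 0 -0.01 0;0 0 -0.02 0;0 0 -0.03 0;0 0 -0.05 0;0 0 -0.08 0;0 0 -0.12 0;0 0 -0.17 0;0 0 -0.2 0;0 0 -0.2 0;0 0 -0.2 0"

```text
clock: 20.08
ee_pos: [0.5543, -0.3472, 0.2609]
tcp_rot: [-0.001, 0.738, 0.675, -0.0]
contact_force: [-0.8, -0.5, -2.5]
grip_width: 0.0259
grasp_force: 35.0
```

```bash
python3 - <<'E'
from h import *
print(telemetry.sense()['joint_pos'])
o=np.array([.547,.107]);th=.078
def bx(x,y): return o+np.array([x*np.cos(th)-y*np.sin(th),x*np.sin(th)+y*np.cos(th)])
for p in((-85,0),(85,0),(60,-35),(60,35),(0,-35),(0,35)): print(p,bx(p[0]/1e3,p[1]/1e3))
go(*bx(-.08,0),.27,.078+np.pi/2)
E
```

```text
[ 0.7352  0.3489 -0.325   1.379   0.1104  1.4325  0.3232]
(-85, 0) [0.4623 0.1004]
(85, 0) [0.6317 0.1136]
(60, -35) [0.6095 0.0768]
(60, 35) [0.6041 0.1466]
(0, -35) [0.5497 0.0721]
(0, 35) [0.5443 0.1419]
shift 0.4383 -0.1270 -0.0088 turn -0.168 rows 7.3
```

Emit:
step_arm --steps "0.438 -0.127 0 -0.168;0.438 -0.127 0 -0.168;0.438 -0.127 0 -0.168;0.438 -0.127 0 -0.168;0.438 -0.127 0 -0.168;0.438 -0.127 0 -0.168;0.438 -0.127 0 -0.168;0.438 -0.127 0 -0.168;0.438 -0.127 0 -0.168;0.438 -0.127 0 -0.168;0.438 -0.127 0 -0.168;0.438 -0.127 0 -0.168"

```text
clock: 21.58
ee_pos: [0.4678, 0.0993, 0.2614]
tcp_rot: [-0.0, 0.68, 0.734, -0.0]
contact_force: [-0.5, -0.1, -1.9]
grip_width: 0.0258
grasp_force: 35.0
```

```bash
python3 - <<'E'
from h import *
import pickle
go(.4672,.1008,.044,.078+np.pi/2)
w=snap('wrist');t=snap('top');s=snap('scene');pickle.dump((w,t,s),open('w5.pkl','wb'))
im=np.zeros((600,800,3),np.uint8)
im[:300,:400]=cv2.resize(w['im'],(400,300))
im[300:,:400]=cv2.resize(s['im'][140:290,220:420],(400,300),interpolation=2)
im[:,410:790]=cv2.resize(t['im'][130:310,115:229+115][:, :228],(760,600),interpolation=2)[:,380:]
cv2.imwrite('pics/w5.png',im)
E
```

```text
shift 0.0015 -0.0005 0.2174 turn -0.002 rows 3.5
```

View pics/w5.png

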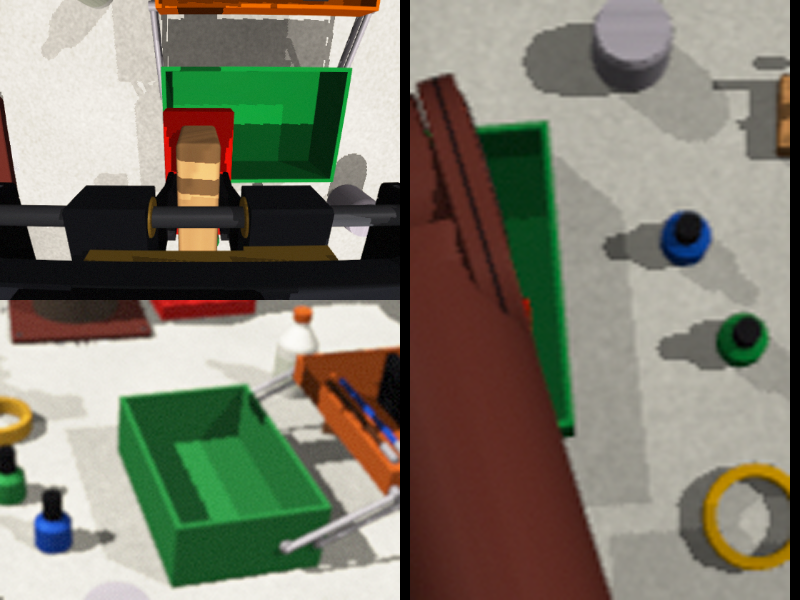

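```bash
python3 - <<'E'
from h import *
import pickle
w,t,s=pickle.load(open('w5.pkl','rb'))
A=np.array([[163,68],[350,68],[335,181]])*1.4
B=np.array([[249,387],[330,510],[173,525]])-[0,300];B=B/2+[220,140]
p=onz(w,A,.085);print(p,tri(w,A,s,B),onz(s,B,.085))
m=(p[0]+p[2])/2;print('centre',m)
E
```

```text
[[0.4151 0.1822 0.085 ]
 [0.6699 0.2033 0.085 ]
 [0.69   0.0344 0.085 ]] [[0.4149 0.1838 0.0791 0.0034]
 [0.6727 0.2026 0.0797 0.0021]
 [0.6871 0.0314 0.0875 0.0084]] [[0.4252 0.1819 0.085 ]
 [0.6788 0.1983 0.085 ]
 [0.682  0.0285 0.085 ]]
centre [0.5525 0.1083 0.085 ]
```

Emit:
step_arm --steps "0.001 0 0.05 0;0.001 0 0.1 0;0.001 0 0.13 0;0.001 0 0.155 0;0.001 0 0.175 0;0.001 0 0.19 0;0.001 0 0.2 0;0.001 0 0.208 0;0.001 0 0.213 0;0.001 0 0.216 0;0.001 0 0.217 0;0.001 0 0.217 0"

```text
clock: 23.22
ee_pos: [0.4677, 0.1012, 0.0447]
tcp_rot: [0.0, 0.679, 0.734, 0.0]
contact_force: [-0.0, 0.6, -1.4]
grip_width: 0.0255
grasp_force: 35.0
```

Emit:
step_arm --steps "0 0 0.001 0;0 0 0.002 0;0 0 0.003 0;0 0 0.003 0"

```text
clock: 23.72
ee_pos: [0.4678, 0.1013, 0.0431]
tcp_rot: [0.0, 0.679, 0.734, -0.0]
contact_force: [-7.3, -2.3, 20.3]
grip_width: 0.0257
grasp_force: 35.0
```

Emit:
step_arm --steps "0 0 0 0;0 0 0 0;0 0 0 0;0 0 -0.03 0;0 0 -0.07 0;0 0 -0.12 0;0 0 -0.16 0;0 0 -0.16 0" --fingers 0.05

```text
clock: 24.72
ee_pos: [0.4693, 0.1017, 0.2045]
tcp_rot: [0.002, 0.679, 0.734, 0.002]
contact_force: [-0.4, -0.5, -0.1]
grip_width: 0.0498
grasp_force: 0.0
```

```bash
python3 - <<'E'
from h import *
import pickle
t=snap('top');s=snap('scene')
out={}
for n,c in(('t',t),('s',s)):
    h=cv2.cvtColor(c['im'],cv2.COLOR_BGR2HSV)
    for col,lo,hi in(('g',(55,120,30),(80,255,255)),('b',(108,170,60),(125,255,255))):
        m=cv2.inRange(h,lo,hi);N,L,S,C=cv2.connectedComponentsWithStats(m)
        print(n,col,[(S[i,4],C[i].round(1)) for i in range(1,N) if 60<S[i,4]<400])
cv2.imwrite('pics/t3.png',np.vstack([cv2.resize(t['im'][180:260,290:350],(450,600),interpolation=2)]))
a=cv2.resize(s['im'][200:280,200:270],(350,400),interpolation=2);b=cv2.resize(t['im'][180:260,290:360],(350,400),interpolation=2)
cv2.imwrite('pics/t3.png',np.hstack([a,b]))
E
```

```text
t g [(np.int32(158), array([177.4,  44.9])), (np.int32(124), array([327.3, 232.7]))]
t b [(np.int32(283), array([404.2, 197.3])), (np.int32(92), array([311.3, 202.2])), (np.int32(80), array([168.4, 226.8])), (np.int32(136), array([384.4, 257.8])), (np.int32(199), array([408.2, 256.1]))]
s g [(np.int32(239), array([223.5, 233. ]))]
s b [(np.int32(114), array([515.3,  58.8])), (np.int32(385), array([116.2, 254. ])), (np.int32(258), array([246.1, 256.5])), (np.int32(275), array([  3.3, 313. ]))]
```

View pics/t3.png

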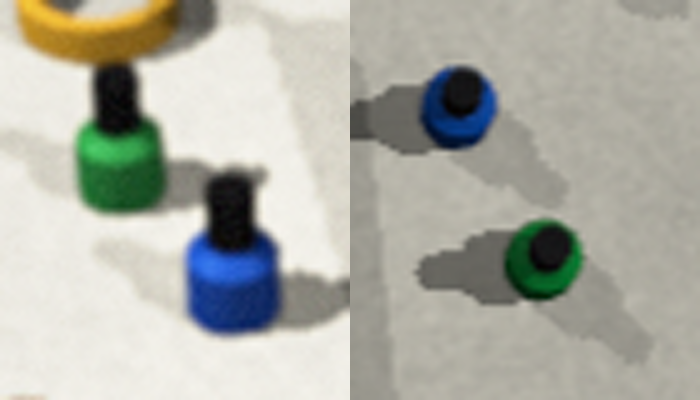

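```bash
python3 - <<'E'
from h import *
import pickle
t=snap('top');s=snap('scene');w=pickle.load(open('w3.pkl','rb'))
T=[[330,229.6],[312.2,198.2]];S=[[223.4,213.6],[246.2,235.6]];W=np.array([[128,179],[188,284]])*.7
print('green,blue',tri(t,T,s,S),tri(t,T,w,W),onz(t,T,.07),onz(w,W,.07),onz(s,S,.07))
# body at z~.034 from colour centroid
print(onz(t,[[327.3,232.7],[311.3,202.2]],.036))
print(telemetry.sense()['joint_pos'])
go(.502,-.135,.17,.078+np.pi/2)
go(.5935,-.087,.17,.078+np.pi/2)
E
```

```text
green,blue [[ 0.5038 -0.1344  0.0701  0.0017]
 [ 0.5944 -0.0875  0.0708  0.0005]] [[ 0.5054 -0.1359  0.065   0.0014]
 [ 0.5971 -0.088   0.0643  0.0021]] [[ 0.5038 -0.1352  0.07  ]
 [ 0.5946 -0.0878  0.07  ]] [[ 0.5056 -0.1334  0.07  ]
 [ 0.5963 -0.0854  0.07  ]] [[ 0.5039 -0.1335  0.07  ]
 [ 0.5934 -0.0871  0.07  ]]
[[ 0.5008 -0.1311  0.036 ]
 [ 0.5911 -0.0875  0.036 ]]
[ 0.3939  0.0376 -0.7055  1.8683  0.0252  1.2467 -0.2413]
shift -0.2380 0.0167 0.0303 turn -0.000 rows 3.8
shift -0.1973 0.1116 0.0301 turn -0.000 rows 3.7
```

Emit:
step_arm --steps "-0.238 0.019 0.03 0;-0.238 0.019 0.03 0;-0.238 0.019 0.03 0;-0.238 0.019 0.03 0;-0.238 0.019 0.03 0;-0.238 0.019 0.03 0;-0.238 0.019 0.03 0;-0.238 0.019 0.03 0"

```text
clock: 25.92
ee_pos: [0.5052, -0.1335, 0.1717]
tcp_rot: [0.0, 0.678, 0.735, 0.0]
contact_force: [-1.2, -0.2, -0.0]
grip_width: 0.05
grasp_force: 0.0
```

```bash
python3 - <<'E'
from h import *
go(.5045,-.1345,.043,.078+np.pi/2)
t=snap('top');h=cv2.cvtColor(t['im'],cv2.COLOR_BGR2HSV)
w=snap('wrist','w6.png')
for col,lo,hi in(('g',(55,120,30),(80,255,255)),('b',(108,170,60),(125,255,255))):
    for c in (t,w):
        m=cv2.inRange(cv2.cvtColor(c['im'],cv2.COLOR_BGR2HSV),lo,hi);N,L,S,C=cv2.connectedComponentsWithStats(m)
        print(col,[(S[i,4],C[i].round(1),onz(c,C[i],.036)[0,:2]) for i in range(1,N) if 60<S[i,4]<4000])
E
```

```text
shift -0.0010 -0.0008 0.1287 turn 0.002 rows 2.1
g [(np.int32(80), array([185.2,   9.3]), array([1.2264, 0.2996])), (np.int32(65), array([362.5,  31.8]), array([ 1.1411, -0.2613])), (np.int32(101), array([423.2,  39.6]), array([ 1.1109, -0.4492])), (np.int32(192), array([176.8,  44.3]), array([1.1035, 0.3223])), (np.int32(63), array([355.,  56.]), array([ 1.058 , -0.2344]))]
g [(np.int32(184), array([285. ,   0.7]), array([0.4998, 0.0246])), (np.int32(66), array([373.8,   1.2]), array([0.5702, 0.0304])), (np.int32(3531), array([439. ,  10.8]), array([0.624 , 0.0287])), (np.int32(489), array([215.2,  13.7]), array([0.4449, 0.011 ])), (np.int32(840), array([281.1,  12.4]), array([0.4973, 0.0159])), (np.int32(1069), array([277.5, 182.7]), array([ 0.5056, -0.1239]))]
b [(np.int32(2562), array([513.7, 127.9]), array([ 0.8131, -0.6954])), (np.int32(233), array([408.7, 197.8]), array([ 0.6015, -0.3703])), (np.int32(95), array([311.3, 202.4]), array([ 0.5906, -0.0873])), (np.int32(89), array([168.5, 226.6]), array([0.5226, 0.3245])), (np.int32(505), array([406. , 219.8]), array([ 0.5367, -0.358 ])), (np.int32(193), array([408.1, 255.3]), array([ 0.4343, -0.3569]))]
b [(np.int32(960), array([376.6, 146.5]), array([ 0.5906, -0.084 ])), (np.int32(2158), array([292.3, 336.6]), array([ 0.5347, -0.2907]))]
```

Green is where expected (x 0.5055 seen straight between the fingers).

Emit:
step_arm --steps "-0.001 -0.001 0.05 0;-0.001 -0.001 0.08 0;-0.001 -0.001 0.1 0;-0.001 -0.001 0.117 0;-0.001 -0.001 0.128 0;-0.001 -0.001 0.128 0"

```text
clock: 26.78
ee_pos: [0.5039, -0.1355, 0.0431]
tcp_rot: [-0.0, 0.679, 0.734, -0.0]
contact_force: [-0.1, 1.1, -0.0]
grip_width: 0.0502
grasp_force: 0.0
```

Emit:
step_arm --steps "0 0 0 0;0 0 0 0;0 0 0 0;0 0 0 0;0 0 0 0" --fingers 0 --newtons 20

```text
clock: 27.4
ee_pos: [0.5044, -0.1357, 0.0438]
tcp_rot: [0.0, 0.679, 0.734, 0.0]
contact_force: [0.7, 0.5, 1.7]
grip_width: 0.0233
grasp_force: 19.9
```

Emit:
step_arm --steps "0 0 -0.03 0;0 0 -0.07 0;0 0 -0.12 0;0 0 -0.14 0;0 0 -0.14 0"

```text
clock: 28.02
ee_pos: [0.5049, -0.1358, 0.1848]
tcp_rot: [0.001, 0.679, 0.734, 0.0]
contact_force: [-0.1, -0.1, -2.0]
grip_width: 0.0235
grasp_force: 19.9
```

```bash
python3 - <<'E'
from h import *
o=np.array([.548,.1075]);th=.078
x,y=.01,-.035
p=o+[x*np.cos(th)-y*np.sin(th),x*np.sin(th)+y*np.cos(th)];print(p);go(*p,.185)
E
```

```text
[0.5607 0.0734]
shift 0.2043 0.0719 -0.0003 turn 0.000 rows 3.5
```

Emit:
step_arm --steps "0.204 0.072 0 0;0.204 0.072 0 0;0.204 0.072 0 0;0.204 0.072 0 0;0.204 0.072 0 0;0.204 0.072 0 0;0.204 0.072 0 0;0.204 0.072 0.05 0;0.204 0.072 0.09 0;0.204 0.072 0.11 0;0.204 0.072 0.122 0;0.204 0.072 0.13 0;0.204 0.072 0.134 0;0.204 0.072 0.136 0;0.204 0.072 0.136 0"

```text
clock: 29.9
ee_pos: [0.5614, 0.0735, 0.0494]
tcp_rot: [0.001, 0.679, 0.734, 0.001]
contact_force: [-1.6, -0.7, 6.7]
grip_width: 0.0231
grasp_force: 20.0
```

Touching down (+6.7 N). Release, rise and go to blue.

Emit:
step_arm --steps "0 0 0 0;0 0 0 0;0 0 0 0;0 0 -0.03 0;0 0 -0.07 0;0 0 -0.12 0;0 0 -0.14 0;0 0 -0.14 0" --fingers 0.045

```text
clock: 30.9
ee_pos: [0.5609, 0.0736, 0.1891]
tcp_rot: [0.001, 0.679, 0.734, 0.001]
contact_force: [-0.9, -0.2, -1.5]
grip_width: 0.045
grasp_force: 0.0
```

```bash
python3 - <<'E'
from h import *
go(.5945,-.087,.17)
E
```

```text
shift -0.1627 0.0209 0.0192 turn 0.000 rows 2.6
```

Emit:
step_arm --steps "-0.163 0.021 0.02 0;-0.163 0.021 0.02 0;-0.163 0.021 0.02 0;-0.163 0.021 0.02 0;-0.163 0.021 0.02 0;-0.163 0.021 0.02 0"

```text
clock: 31.65
ee_pos: [0.5935, -0.0858, 0.1673]
tcp_rot: [-0.0, 0.678, 0.735, 0.0]
contact_force: [0.2, -0.6, 0.1]
grip_width: 0.0451
grasp_force: 0.0
```

```bash
python3 - <<'E'
from h import *
go(.5945,-.087,.043,.078+np.pi/2)
w=snap('wrist');s=snap('scene')
for c in (s,w):
    m=cv2.inRange(cv2.cvtColor(c['im'],cv2.COLOR_BGR2HSV),(108,170,60),(125,255,255));N,L,S,C=cv2.connectedComponentsWithStats(m)
    print([(S[i,4],C[i].round(1),onz(c,C[i],.02)[0,:2]) for i in range(1,N) if 60<S[i,4]<4000])
cv2.imwrite('pics/w7.png',np.hstack([cv2.resize(w['im'],(400,300)),cv2.resize(s['im'],(400,300))]))
E
```

```text
shift -0.0014 0.0010 0.1243 turn 0.002 rows 2.0
[(np.int32(115), array([515.1,  59.3]), array([-1.1364,  1.8374])), (np.int32(384), array([116.2, 254. ]), array([ 0.5644, -0.3827])), (np.int32(1134), array([144.4, 250.3]), array([ 0.5579, -0.3193])), (np.int32(260), array([246. , 256.6]), array([ 0.6056, -0.0896])), (np.int32(280), array([  3.3, 313.1]), array([ 0.7254, -0.585 ]))]
[(np.int32(864), array([280.5, 187.7]), array([ 0.5973, -0.0833]))]
```

View pics/w7.png

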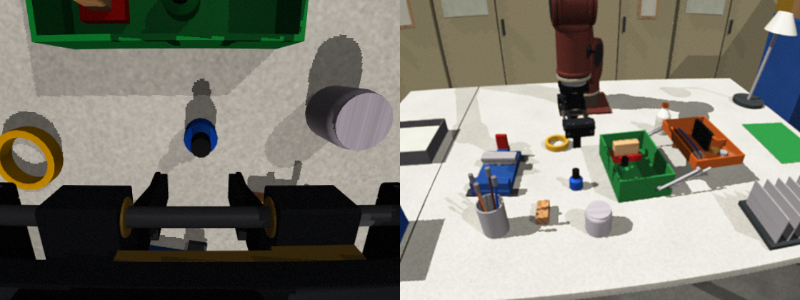

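Emit:
step_arm --steps "-0.001 0.001 0.05 0;-0.001 0.001 0.08 0;-0.001 0.001 0.1 0;-0.001 0.001 0.115 0;-0.001 0.001 0.125 0;-0.001 0.001 0.125 0"

```text
clock: 32.5
ee_pos: [0.5947, -0.0884, 0.0424]
tcp_rot: [-0.0, 0.679, 0.734, -0.0]
contact_force: [-0.1, -0.6, 0.6]
grip_width: 0.0448
grasp_force: 0.0
```

Emit:
step_arm --steps "0 0 0 0;0 0 0 0;0 0 0 0;0 0 0 0;0 0 0 0" --fingers 0 --newtons 20

```text
clock: 33.12
ee_pos: [0.5951, -0.0885, 0.043]
tcp_rot: [0.0, 0.679, 0.734, 0.0]
contact_force: [0.8, 0.0, 2.4]
grip_width: 0.0234
grasp_force: 19.8
```

Emit:
step_arm --steps "0 0 -0.03 0;0 0 -0.07 0;0 0 -0.12 0;0 0 -0.14 0;0 0 -0.14 0"

```text
clock: 33.75
ee_pos: [0.5952, -0.0885, 0.1833]
tcp_rot: [0.001, 0.679, 0.734, 0.0]
contact_force: [0.3, -0.2, -1.3]
grip_width: 0.0235
grasp_force: 19.8
```

```bash
python3 - <<'E'
from h import *
o=np.array([.548,.1075]);th=.078
x,y=.072,.02
p=o+[x*np.cos(th)-y*np.sin(th),x*np.sin(th)+y*np.cos(th)];print(p);go(*p,.185)
E
```

```text
[0.6182 0.133 ]
shift 0.2191 0.0402 -0.0018 turn 0.000 rows 3.6
```

Emit:
step_arm --steps "0.219 0.04 0 0;0.219 0.04 0 0;0.219 0.04 0 0;0.219 0.04 0 0;0.219 0.04 0 0;0.219 0.04 0 0;0.219 0.04 0 0;0.219 0.04 0.05 0;0.219 0.04 0.09 0;0.219 0.04 0.11 0;0.219 0.04 0.122 0;0.219 0.04 0.129 0;0.219 0.04 0.133 0;0.219 0.04 0.1345 0;0.219 0.04 0.1345 0"

```text
clock: 35.62
ee_pos: [0.6181, 0.1332, 0.0489]
tcp_rot: [0.0, 0.679, 0.734, 0.001]
contact_force: [-0.6, -0.3, 2.0]
grip_width: 0.0237
grasp_force: 19.8
```

Emit:
step_arm --steps "0 0 0 0;0 0 0 0;0 0 0 0;0 0 -0.03 0;0 0 -0.07 0;0 0 -0.13 0;0 0 -0.19 0;0 0 -0.25 0;0 0 -0.28 0;0 0 -0.28 0" --fingers 0.045

```text
clock: 36.88
ee_pos: [0.6183, 0.1336, 0.3309]
tcp_rot: [0.001, 0.679, 0.734, 0.002]
contact_force: [-0.3, -0.4, -1.8]
grip_width: 0.0448
grasp_force: 0.0
```

```bash
python3 - <<'E'
from h import *
go(.527,.3435,.32,.0785-np.pi)
s=snap('scene');w=snap('wrist');im=np.zeros((600,800,3),np.uint8)
im[:,:]=cv2.resize(s['im'][140:320,190:430],(800,600),interpolation=2);im[:200,:260]=cv2.resize(w['im'],(260,200))
cv2.imwrite('pics/s8.png',im)
E
```

```text
shift 0.2163 -0.0747 0.0107 turn -1.571 rows 8.4
```

View pics/s8.png

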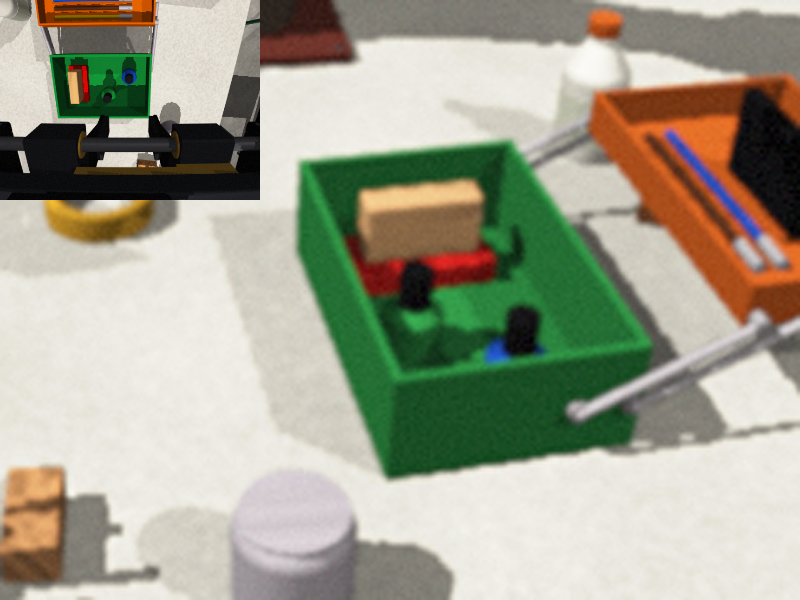

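Emit:
step_arm --steps "0.216 -0.075 0.01 -1.571;0.216 -0.075 0.01 -1.571;0.216 -0.075 0.01 -1.571;0.216 -0.075 0.01 -1.571;0.216 -0.075 0.01 -1.571;0.216 -0.075 0.01 -1.571;0.216 -0.075 0.01 -1.571;0.216 -0.075 0.01 -1.571;0.216 -0.075 0.01 -1.571;0.216 -0.075 0.01 -1.571;0.216 -0.075 0.01 -1.571;0.216 -0.075 0.01 -1.571"

```text
clock: 38.48
ee_pos: [0.5259, 0.3425, 0.3178]
tcp_rot: [-0.0, -0.039, 0.999, -0.0]
contact_force: [0.3, 0.3, -0.2]
grip_width: 0.0449
grasp_force: 0.0
```

```bash
python3 - <<'E'
from h import *
go(.527,.3435,.133,.0785-np.pi)
E
```

```text
shift -0.0013 0.0010 0.1848 turn -0.001 rows 3.0
```

Emit:
step_arm --steps "-0.001 0.001 0.06 0;-0.001 0.001 0.11 0;-0.001 0.001 0.14 0;-0.001 0.001 0.165 0;-0.001 0.001 0.185 0;-0.001 0.001 0.185 0"

```text
clock: 39.22
ee_pos: [0.5263, 0.343, 0.1318]
tcp_rot: [-0.001, -0.039, 0.999, -0.001]
contact_force: [-0.1, 0.3, -0.4]
grip_width: 0.0448
grasp_force: 0.0
```

Emit:
step_arm --steps "0 0 0 0;0 0 0 0;0 0 0 0;0 0 0 0;0 0 0 0" --fingers 0 --newtons 35

```text
clock: 39.85
ee_pos: [0.5272, 0.3424, 0.1334]
tcp_rot: [0.0, -0.039, 0.999, -0.001]
contact_force: [-1.6, -6.2, 5.1]
grip_width: 0.0137
grasp_force: 35.0
```

```bash
python3 - <<'E'
import numpy as np
def P(q): a=.436+q; return np.array([(117.8-130*np.cos(a))/1e3,-(130*np.sin(a)-54.9)/1e3])
Q=np.linspace(2.27,0,37);f=lambda L,b:';'.join("0 %.4f %.4f 0"%tuple(P(q)-P(b)) for q in L)
print(f(Q[1:19],Q[0]));print(f(Q[19:],Q[18]))
E
```

```text
0 -0.0037 -0.0073 0;0 -0.0078 -0.0144 0;0 -0.0124 -0.0212 0;0 -0.0174 -0.0277 0;0 -0.0228 -0.0338 0;0 -0.0286 -0.0397 0;0 -0.0347 -0.0451 0;0 -0.0412 -0.0501 0;0 -0.0480 -0.0548 0;0 -0.0550 -0.0589 0;0 -0.0623 -0.0627 0;0 -0.0698 -0.0659 0;0 -0.0775 -0.0687 0;0 -0.0854 -0.0710 0;0 -0.0934 -0.0728 0;0 -0.1015 -0.0741 0;0 -0.1096 -0.0749 0;0 -0.1178 -0.0751 0
0 -0.0082 0.0003 0;0 -0.0164 0.0010 0;0 -0.0244 0.0023 0;0 -0.0324 0.0041 0;0 -0.0403 0.0064 0;0 -0.0480 0.0092 0;0 -0.0555 0.0124 0;0 -0.0628 0.0162 0;0 -0.0699 0.0204 0;0 -0.0767 0.0250 0;0 -0.0831 0.0300 0;0 -0.0893 0.0355 0;0 -0.0950 0.0413 0;0 -0.1004 0.0474 0;0 -0.1054 0.0539 0;0 -0.1100 0.0607 0;0 -0.1142 0.0678 0;0 -0.1179 0.0751 0
```

Emit:
step_arm --steps "0 -0.004 -0.007 0;0 -0.008 -0.0145 0;0 -0.0125 -0.021 0;0 -0.0175 -0.0275 0;0 -0.023 -0.034 0;0 -0.0285 -0.0395 0;0 -0.035 -0.045 0;0 -0.041 -0.050 0;0 -0.048 -0.055 0;0 -0.055 -0.059 0;0 -0.0625 -0.0625 0;0 -0.070 -0.066 0;0 -0.0775 -0.0685 0;0 -0.0855 -0.071 0;0 -0.0935 -0.073 0;0 -0.1015 -0.074 0;0 -0.1095 -0.075 0;0 -0.118 -0.075 0"

```text
clock: 42.1
ee_pos: [0.5362, 0.2262, 0.2087]
tcp_rot: [0.0, -0.039, 0.999, 0.001]
contact_force: [4.8, 1.6, -5.7]
grip_width: 0.0137
grasp_force: 35.0
```

Emit:
step_arm --steps "0 -0.008 0 0;0 -0.0165 0.001 0;0 -0.0245 0.0025 0;0 -0.0325 0.004 0;0 -0.040 0.0065 0;0 -0.048 0.009 0;0 -0.0555 0.0125 0;0 -0.063 0.016 0;0 -0.070 0.0205 0;0 -0.0765 0.025 0;0 -0.083 0.030 0;0 -0.0895 0.0355 0;0 -0.095 0.0415 0;0 -0.1005 0.0475 0;0 -0.1055 0.054 0;0 -0.108 0.0575 0;0 -0.110 0.0605 0;0 -0.110 0.0605 0"

```text
clock: 44.35
ee_pos: [0.545, 0.1146, 0.1468]
tcp_rot: [-0.0, -0.038, 0.999, -0.001]
contact_force: [5.0, -4.7, -1.4]
grip_width: 0.0141
grasp_force: 35.0
```

Emit:
step_arm --steps "0 -0.001 0.002 0;0 -0.002 0.004 0;0 -0.003 0.006 0;0 -0.0045 0.008 0;0 -0.0055 0.010 0;0 -0.0065 0.012 0;0 -0.007 0.013 0;0 -0.0075 0.014 0;0 -0.008 0.0145 0;0 -0.008 0.015 0;0 -0.008 0.015 0"

```text
clock: 45.72
ee_pos: [0.5457, 0.1075, 0.1333]
tcp_rot: [0.0, -0.039, 0.999, -0.001]
contact_force: [-0.2, -3.9, 10.3]
grip_width: 0.0139
grasp_force: 35.0
```

Emit:
step_arm --steps "0 0 0.001 0;0 0 0.0015 0;0 0 0.0015 0"

```text
clock: 46.1
ee_pos: [0.5458, 0.1074, 0.133]
tcp_rot: [0.001, -0.039, 0.999, -0.001]
contact_force: [-6.3, -6.3, 24.3]
grip_width: 0.0136
grasp_force: 35.0
```

Firmly seated. Release, rise, and go to the vise handle (now near x 0.412, y −0.330).

Emit:
step_arm --steps "0 0 0 0;0 0 0 0;0 0 0 0;0 0 0 0;0 0 -0.03 0;0 0 -0.08 0;0 0 -0.14 0;0 0 -0.19 0;0 0 -0.19 0" --fingers 0.05

```text
clock: 47.22
ee_pos: [0.5467, 0.1094, 0.3248]
tcp_rot: [0.003, -0.039, 0.999, 0.0]
contact_force: [-0.3, 0.5, -1.0]
grip_width: 0.0499
grasp_force: 0.0
```

```bash
python3 - <<'E'
from h import *
go(.4123,-.3305,.32,-.09+np.pi/2)
E
```

```text
shift 0.1685 -0.4280 0.0036 turn 1.739 rows 9.3
```

Emit:
step_arm --steps "0.1685 -0.428 0 1.739;0.1685 -0.428 0 1.739;0.1685 -0.428 0 1.739;0.1685 -0.428 0 1.739;0.1685 -0.428 0 1.739;0.1685 -0.428 0 1.739;0.1685 -0.428 0 1.739;0.1685 -0.428 0 1.739;0.1685 -0.428 0 1.739;0.1685 -0.428 0 1.739;0.1685 -0.428 0 1.739;0.1685 -0.428 0 1.739;0.1685 -0.428 0.08 1.739;0.1685 -0.428 0.15 1.739;0.1685 -0.428 0.15 1.739;0.1685 -0.428 0.15 1.739"

```text
clock: 49.22
ee_pos: [0.4096, -0.3306, 0.1692]
tcp_rot: [-0.002, 0.738, 0.675, -0.0]
contact_force: [0.3, -0.3, 0.2]
grip_width: 0.05
grasp_force: 0.0
```

```bash
python3 - <<'E'
from h import *
go(.4123,-.3305,.065,-.09+np.pi/2)
E
```

```text
shift 0.0001 0.0030 0.1042 turn 0.001 rows 1.7
```

Emit:
step_arm --steps "0 0.002 0.04 0;0 0.002 0.07 0;0 0.002 0.09 0;0 0.002 0.104 0;0 0.002 0.104 0"

```text
clock: 49.85
ee_pos: [0.4129, -0.3318, 0.0673]
tcp_rot: [-0.0, 0.738, 0.675, 0.0]
contact_force: [-0.3, 0.5, -0.3]
grip_width: 0.05
grasp_force: 0.0
```

Emit:
step_arm --steps "0 0 0 0;0 0 0 0;0 0 0 0;0 0 0 0;0 0 0 0" --fingers 0 --newtons 35

```text
clock: 50.48
ee_pos: [0.4125, -0.3318, 0.0672]
tcp_rot: [-0.0, 0.738, 0.674, -0.0]
contact_force: [-1.1, 0.3, 3.7]
grip_width: 0.0138
grasp_force: 35.0
```

Emit:
step_arm --steps "0 0.006 0 0;0 0.012 0 0;0 0.018 0 0;0 0.024 0 0;0 0.030 0 0;0 0.036 0 0;0 0.042 0 0;0 0.048 0 0;0 0.054 0 0;0 0.060 0 0;0 0.066 0 0;0 0.072 0 0;0 0.077 0 0;0 0.081 0 0;0 0.084 0 0;0 0.086 0 0;0 0.086 0 0"

```text
clock: 52.6
ee_pos: [0.4984, -0.3403, 0.0672]
tcp_rot: [0.0, 0.738, 0.674, -0.0]
contact_force: [-2.3, -4.5, 3.7]
grip_width: 0.0142
grasp_force: 35.0
```

Push on to the end stop.

Emit:
step_arm --steps "0 0.001 0 0;0 0.002 0 0;0 0.003 0 0;0 0.003 0 0"

```text
clock: 53.1
ee_pos: [0.5011, -0.3406, 0.0672]
tcp_rot: [0.0, 0.738, 0.674, -0.0]
contact_force: [-4.0, -3.5, 4.3]
grip_width: 0.0137
grasp_force: 35.0
```

Emit:
step_arm --steps "0 0.001 0 0;0 0.002 0 0;0 0.002 0 0"

```text
clock: 53.48
ee_pos: [0.5021, -0.3407, 0.0672]
tcp_rot: [-0.0, 0.739, 0.674, -0.001]
contact_force: [-8.1, -2.0, 8.6]
grip_width: 0.0138
grasp_force: 35.0
```

Emit:
step_arm --steps "0 0.001 0 0;0 0.002 0 0;0 0.002 0 0"

```text
clock: 53.85
ee_pos: [0.5021, -0.3407, 0.0672]
tcp_rot: [-0.002, 0.739, 0.674, -0.002]
contact_force: [-17.2, -0.5, 16.1]
grip_width: 0.0139
grasp_force: 35.0
```

At the end stop (no more motion, force rising). Release, rise and check.

Emit:
step_arm --steps "0 -0.002 0 0;0 -0.002 0 0;0 -0.002 0 0;0 -0.002 0 0;0 -0.002 -0.03 0;0 -0.002 -0.08 0;0 -0.002 -0.14 0;0 -0.002 -0.19 0;0 -0.002 -0.19 0" --fingers 0.05

```text
clock: 54.98
ee_pos: [0.5055, -0.3405, 0.2617]
tcp_rot: [0.004, 0.738, 0.675, 0.001]
contact_force: [-0.1, 0.2, -0.3]
grip_width: 0.0499
grasp_force: 0.0
```

```bash
python3 - <<'E'
from h import *
s=snap('scene');t=snap('top')
im=np.zeros((600,800,3),np.uint8);im[:,:400]=cv2.resize(s['im'][140:320,80:420],(400,212)).repeat(1,0) if 0 else cv2.resize(t['im'][130:310,130:450],(400,600)) if 0 else 0
im[:318,:600]=cv2.resize(s['im'][140:320,80:420],(600,318));im[320:600,:498]=cv2.resize(t['im'][130:310,130:450],(498,280))
cv2.imwrite('pics/f.png',im)
E
```

```text
(no output)
```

View pics/f.png

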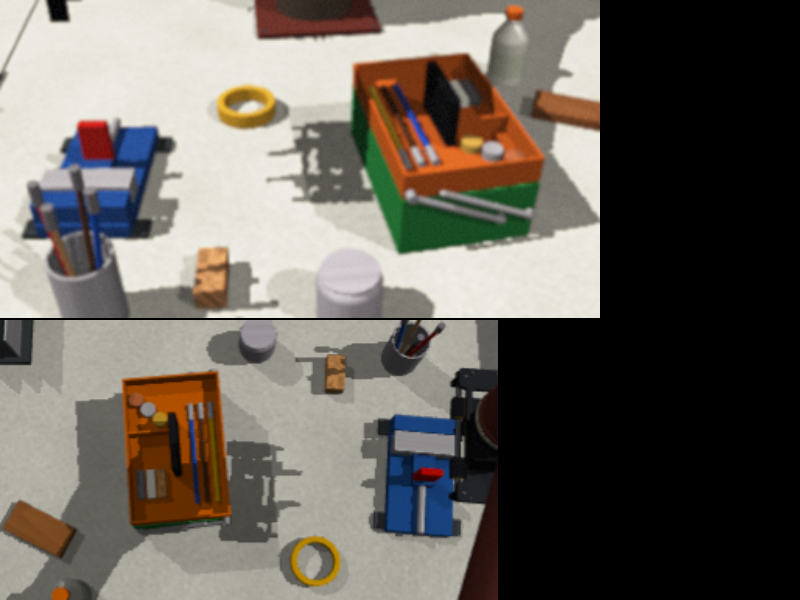

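The tray is home, the vise is shut on nothing, no bottles are left on the table, and the other things are in place.

```bash
python3 -c "from workcell import env; print(env.sign_off())"
```

```text
the job is handed in; nothing more can be done
None
```

The job is done and handed in: the red block and the two bottles on the table (green and blue) are packed in the craft box, the tray was set back down gently and fully home, and the empty vise is pushed fully shut.

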